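# Extend the jar stand's outrigger leg to its mark and close the cam lever, still holding

### The job

Lift the white canister off the jar stand by its bow handle and set it down gently, upright, in the middle of the cork mat. Then, with the orange cam lever still open, push the stand's blue spring-return outrigger leg out until its white index line is level with the white line on the green gauge clip, and holding it there pinch the orange lever closed against the blue cheek. Finish while still holding: keep the leg at the mark and keep lever and cheek firmly squeezed (a colleague will then tighten the lock nut), and leave the mortar, jars, bottle and utensils where they are.

Things in the scene. Friction and masses are not known exactly. Their poses are not given: they have to be found in the camera images.
- stand: Fixed grey jar stand, base 115 x 100 mm (x, y), 34 mm high, with a round steel platform (radius 50 mm, top 42 mm above the table). Origin: on the table under the platform's centre. Its +x is the way the leg slides out (roughly away from the robot); base front edge at x = +60 mm. A low gauge rail (12 mm high, y = -90 to -106, x = 25 to 260 mm) runs beside the leg.
- leg: Sliding leg: tube ending in a blue crossbar (18 mm in x, 150 mm in y, z = 6 to 36 mm). Origin: table level, mid crossbar face towards the platform; axes as the stand's. It slides along +x only, from stand x = +115 mm (in) to 115 mm further; a spring pulls it in with 4 to 5 N unless held, even with the lever closed. Fingers straddling cheek and lever can push the crossbar face beyond y = +-25 mm.
- cheek_face (a point): Blue upright cheek fixed on the leg; this point is the middle of its outer face, 36 mm above the table. In the leg's frame the cheek is x = -44 to 0 mm, z = 8 to 56 mm, outer face (to pinch) at y = -15 mm. With the lever closed, cheek and lever together are 30 mm wide, centred on the leg's y = 0; with it open, fingers 85 mm apart centred there still pass both.
- lever_tip (a point): Orange cam lever, upright strip 56 mm long, 6 mm thick, z = 26 to 57 mm; this point is the outer edge of its free end. Its vertical hinge is at x = +12, y = +11 mm of the leg. Closed, it lies along the leg from x = -42 to +14 mm, outer face at y = +15 mm; open, its free end (nearer the platform) stands out to +y, up to 24 mm further.
- lever (a joint): Angle of the orange cam lever, rad: 0 closed (parallel to the cheek, at its stop), open 0.33 to 0.43 at the start. Stiff hinge that stays where it is left; 2 to 4 N on the lever closes it.
- leg_index (a point): The point to line up on the leg: outer end of the white index line across the top of the crossbar's -y end, at x = +9, y = -75, z = 36 mm of the leg.
- gauge_mark (a point): The length mark: tip of the white line on the green gauge clip (12 x 20 x 20 mm, fixed on the rail), 20 mm above the table, axes as the stand's. The leg is at its length when leg_index is level with it along the stand's x; that is 50 to 85 mm out.
- canister: White lidded canister, radius 40 mm (lid 42 mm, top of lid at 80 mm), about 0.45 kg, with a rigid bow handle. Origin: centre of its underside. It starts on the stand's platform.
- canister_handle (a point): Centre of the canister's grip bar, 117 mm above its underside: a black bar 72 mm along the canister's x, 14 mm wide in y, 12 mm high, 31 mm clear above the lid (48 mm long between its two posts).
- mat: Fixed round cork mat, radius 70 mm, 4 mm thick; origin: centre of its underside on the table. Left or right of the stand.
- mortar: White mortar bowl, rim radius 60 mm, 70 mm high, on the other side of the stand from the mat. Bystander. Origin: centre of underside.
- white_jar: White jar, radius 34 mm, 85 mm high. Bystander. Origin: centre of underside.
- blue_jar: Blue jar, radius 30 mm, 70 mm high. Bystander. Origin: centre of underside.
- amber_bottle: Amber bottle, radius 26 mm, 105 mm high. Bystander. Origin: centre of underside.
- pestle: Pestle lying on the table, 127 mm long, 34 mm thick at its head. Bystander. Origin: under its middle.
- jar_cap: White ring-shaped jar cap, radius 19 mm, 12 mm high. Bystander. Origin: centre of underside.
- spatula: Spatula lying on the table, 170 mm long. Bystander. Origin on its underside.
Mind the look-alikes: they are no part of the job. Of the things shaped like the mat, the cork one is meant. Leave any red look-alike of the canister alone.

How it is judged:
By the outcome, as a careful person would: the job done as asked, in the order asked, and still so for the second after the job is handed in, while the arm keeps its last pose, push and grip.
It also fails if it takes over 48 s, if anything falls off the work surface, if the arm or the gripper's body presses on something with over 40 N, if the wrist force passes 120 N, or if a joint passes its speed limit or range.

### The arm

A 6-joint arm with a two-finger parallel gripper is mounted at the origin on the work surface. World frame = base frame: x ahead of the robot, y to its left, z up, the work surface at z = 0. Lengths are in m, angles in rad, forces in N, time in s.
With the tool pointing down it reaches from about 0.275 to 0.75 m from the base axis. Payload 10.2 kg.
Tool frame: the origin (TCP) lies between the finger pads; the fingertips stand 22 mm ahead of it and the grasp point (between the pads) lies 3 mm ahead of it (ctrl.tip_reach is the distance from the TCP to the fingertips, in m); z points along the fingers, y is the line along which they close (so a half turn about z gives the same grasp; the last joint's range is limited). The gripper opens to 85 mm and grips with 20 to 120 N. Pads are 22 mm wide; open, the fingers measure 114 mm over their backs; the gripper's body (76 mm by 85 mm) begins 54 mm behind the grasp point. The pads swing forward as they close: fully open they stand 13 mm farther back than shut.
Start: joints at [1.027, 0.313, 1.498, -0, 1.331, -0.223], TCP at [0.166, 0.498, 0.253] pointing down, gripper open.
Joint ranges: [-2.94, 2.94], [-0.97, 2.17], [0.19, 2.56], [-1.23, 4.37], [0.02, 3.11], [-2.88, 2.88]. Speed limits (rad/s): [2.39, 2.39, 3.01, 3.14, 3.14, 3.14].

### API

Orientations are given as a unit quaternion [w, x, y, z].
In Python, from bench import ctrl, claw, cams gives the robot as it stands. Calls block until the motion is done:
- ctrl.move_pose(position, orientation): joint-space move of the TCP to a pose.
- ctrl.servo_line(position, rot=None, max_speed=0.15): straight line of the TCP; rot=None keeps the orientation; max_speed is the mean speed in m/s.
- ctrl.set_joints(angles): joint-space move.
- claw.grip(opening, grip_force=None): finger opening in m; grip_force is the grip in N (None keeps the last); returns when the fingers have stopped.
- ctrl.pause(seconds).
- ctrl.ik(position, orientation): joint angles nearest the present ones, or None.
- cams.read_camera(name): name is "scene" or "top" or "wrist"; returns the picture (420x560x3 uint8, red, green, blue); there is no depth.
- cams.camera_model(name): a dict with "mtx" (3x3 intrinsics, pixels), "k1" (the pictures are not rectified: a ray, as slopes to the right and down, at radius r is drawn at 1 + k1 r^2 times it, then the intrinsics apply), "origin" and "orientation" of the camera in the world; the wrist camera has in their place "T_tool_cam" (4x4, takes a point from camera to tool coordinates, whose origin is the TCP and whose axes are the flange's). Camera axes: x right, y down, z forward; pixel columns grow to the right and rows downward; lengths in m; the calibration is good to about 2 mm. A picture is of the moment at which its call begins: read the wrist's pose just before it. camera_model takes no time and is no camera call.
A pose or a line that the arm cannot do raises ctrl.PlanningError and nothing moves.
- ctrl.hand_in(): hands the job in; it is judged then, once.
Readings, each from a call of its own:
- ctrl.get_clock(): time.
- ctrl.get_q(): joint angles.
- ctrl.get_dq(): joint speeds.
- ctrl.get_joint_efforts(): joint torques, N m.
- ctrl.get_tcp_pos(): TCP position.
- ctrl.get_eef_rot(): TCP orientation.
- ctrl.get_ft_force(): force on the tool from outside, world axes, zero at the start.
- ctrl.get_moment(): the same for the moment, N m.
- ctrl.get_gripper_width(): finger opening in m.
- ctrl.get_grip_force(): force on a finger pad.
Only numpy, scipy, OpenCV 4.12 (cv2) and the standard library are available. Lean on these libraries where they do the work, as an engineer would, in place of code of your own. Each camera call takes 0.05 s, during which the arm holds its last target. There are 200 camera calls.

## Working session

There is one attempt and no reset: what is moved stays moved. The work goes in short steps, each a Python script; the robot and the scene stay as the last script left them, time stands still between calls to the robot, and variables do not carry over. Pictures are saved under pics/ and viewed, at most 12 in all, crops included, and the job is handed in when it is done.

```bash
mkdir -p pics; ls
cat > h.py <<'E'
import numpy as np, cv2
from bench import ctrl, claw, cams
from scipy.spatial.transform import Rotation as R
def save(n,im): cv2.imwrite(f'pics/{n}.png',im[:,:,::-1])
def qR(q): return R.from_quat([q[1],q[2],q[3],q[0]]).as_matrix()
def pose(name):
    m=cams.camera_model(name)
    if name=='wrist':
        T=np.eye(4);T[:3,:3]=qR(ctrl.get_eef_rot());T[:3,3]=ctrl.get_tcp_pos()
        T=T@np.array(m['T_tool_cam']); return m,T[:3,:3],T[:3,3]
    o=np.array(m['orientation']); 
    return m,(o if o.shape==(3,3) else qR(o)),np.array(m['origin'])
def ray(P,uv):
    m,Rm,o=P; K=np.array(m['mtx']); d=np.linalg.inv(K)@[uv[0],uv[1],1]; d=d[:2]
    rd=np.hypot(*d); r=rd
    for _ in range(30): r=rd/(1+m['k1']*r*r)
    s=d*(r/rd if rd>0 else 1); v=Rm@[s[0],s[1],1]; return o,v/np.linalg.norm(v)
def onz(P,uv,z):
    o,v=ray(P,uv); return o+v*(z-o[2])/v[2]
def proj(P,X):
    m,Rm,o=P; c=Rm.T@(np.array(X)-o); s=c[:2]/c[2]; s=s*(1+m['k1']*(s@s)); return (np.array(m['mtx'])@[s[0],s[1],1])[:2]
def tri(r):
    A=np.zeros((3,3));b=np.zeros(3)
    for o,v in r: M=np.eye(3)-np.outer(v,v);A+=M;b+=M@o
    X=np.linalg.solve(A,b); return X,[np.linalg.norm((np.eye(3)-np.outer(v,v))@(X-o)) for o,v in r]
def down(yaw): # tool z down, tool y axis at angle yaw+90deg => tool x at yaw
    c,s=np.cos(yaw),np.sin(yaw); M=np.array([[c,s,0],[s,-c,0],[0,0,-1.]])
    q=R.from_matrix(M).as_quat(); return [q[3],q[0],q[1],q[2]]
E
python3 - <<'E'
from h import *
for n in ('scene','top'):
    im=cams.read_camera(n); np.save(n,im); save(n+'0',im)
    P=pose(n); print(n,P[0],P[1][:,2])
print(ctrl.get_eef_rot(),ctrl.get_clock())
E
```

```text
pics
scene {'mtx': array([[387.35156747,   0.        , 276.08249259],
       [  0.        , 387.35156747, 221.44565985],
       [  0.        ,   0.        ,   1.        ]]), 'k1': 0.0006359095814160717, 'origin': array([ 1.13181648, -0.63994426,  0.75526418]), 'orientation': array([-0.42047607,  0.80552504,  0.37280155, -0.1880114 ])} [-0.61640404  0.53722613 -0.57570317]
top {'mtx': array([[461.9062178 ,   0.        , 276.45266442],
       [  0.        , 461.9062178 , 203.79278976],
       [  0.        ,   0.        ,   1.        ]]), 'k1': -0.07569953257509356, 'origin': array([ 0.19108539, -0.02418003,  1.55114324]), 'orientation': array([ 0.06608501, -0.70142804,  0.70711359, -0.06018177])} [ 0.17788558  0.00759706 -0.98402185]
[-2.00140746e-04  1.59695103e-01  9.87166228e-01 -5.21709455e-04] 0.1
```

View pics/top0.png

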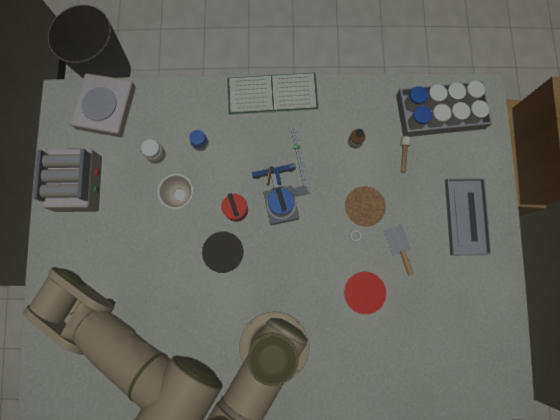

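View pics/scene0.png

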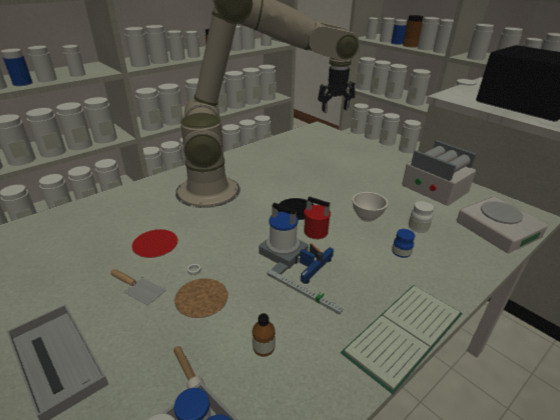

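Top view: the white, blue-lidded canister is on the stand at (281,202), with its red look-alike at (235,207). The round mats are cork (365,206), black (222,252) and red (366,293). The blue crossbar runs (252,174)–(296,168) with the orange lever at (269,176), and the green clip is on the rail at (296,146). I choose the white canister and the cork mat. Next come coarse positions and a close wrist view to check the choice.

Run:
```python
from h import *
T=pose('top');S=pose('scene'); top=np.load('top.npy')
hsv=cv2.cvtColor(top,cv2.COLOR_RGB2HSV)
m=cv2.inRange(hsv,(5,60,50),(20,255,255)); m[:,:335]=0;m[:,395:]=0;m[:180]=0;m[232:]=0
m=cv2.morphologyEx(m,cv2.MORPH_CLOSE,np.ones((5,5)))
c=max(cv2.findContours(m,0,2)[0],key=cv2.contourArea); (e,ax,an)=cv2.fitEllipse(c); print('mat',e,ax,onz(T,e,.004),onz(T,(365,206),.004))
for p in [(e[0]-ax[0]/2,e[1]),(e[0]+ax[0]/2,e[1])]: print(onz(T,p,.004))
print('scene mat',onz(S,(202,296.5),.004))
print('handle approx',onz(T,(281,199),.159), 'lidc',onz(T,(281,201),.122))
for n,p,z in [('clip',(296,146),.02),('railfar',(294,130),.012),('railnear',(306,193),.012),('cbL',(252,173),.036),('cbR',(296,168),.036),('lever',(269,178),.05)]: print(n,onz(T,p,z))
print('tool cam\n',cams.camera_model('wrist'))
c=onz(T,(281,199),.159)
for yaw in (0,np.pi/2,np.pi,-np.pi/2):
  q=ctrl.ik([c[0]-.02,c[1],.33],down(yaw)); print(yaw,None if q is None else np.round(q,2))
```

```text
mat (364.89324951171875, 205.78787231445312) (38.563323974609375, 39.898895263671875) [ 0.46118745 -0.31330215  0.004     ] [ 0.46045111 -0.31363675  0.004     ]
[ 0.46177779 -0.24748734  0.004     ]
[ 0.4605935  -0.37931007  0.004     ]
scene mat [ 0.46312297 -0.31261582  0.004     ]
handle approx [ 0.45756843 -0.0274936   0.159     ] lidc [ 0.45824229 -0.02752382  0.122     ]
clip [ 0.66987892 -0.08126687  0.02      ]
railfar [ 0.7307065  -0.07549348  0.012     ]
railnear [ 0.50571565 -0.11302376  0.012     ]
cbL [0.57140747 0.06934246 0.036     ]
cbR [ 0.58738602 -0.07947519  0.036     ]
lever [0.55015456 0.01164872 0.05      ]
tool cam
 {'mtx': array([[325.27851552,   0.        , 276.40214772],
       [  0.        , 325.27851552, 206.7564096 ],
       [  0.        ,   0.        ,   1.        ]]), 'k1': -0.04973895842582844, 'T_tool_cam': array([[-3.69918682e-05, -9.63275910e-01, -2.68513539e-01,
         6.78473602e-02],
       [ 9.99999572e-01,  2.12542714e-04, -9.00249311e-04,
        -1.05136315e-03],
       [ 9.24259070e-04, -2.68513458e-01,  9.63275490e-01,
        -1.21094328e-01],
       [ 0.00000000e+00,  0.00000000e+00,  0.00000000e+00,
         1.00000000e+00]])}
0 [-0.33  0.07  1.59 -0.    1.48  1.24]
1.5707963267948966 [-0.33  0.07  1.59 -0.    1.48 -0.33]
3.141592653589793 [-0.33  0.07  1.59 -0.    1.48 -1.9 ]
-1.5707963267948966 [-0.33  0.07  1.59 -0.    1.48  2.81]
```

Run:
```python
from h import *
claw.grip(0.085)
ctrl.move_pose([.53,-.04,.38],down(0.0))
P=pose('wrist'); im=cams.read_camera('wrist'); np.save('w1',im); import pickle; pickle.dump(P,open('w1.pkl','wb')); save('w1',im)
print(ctrl.get_clock(),P[2],ctrl.get_q())
```

```text
2.725 [ 0.59865595 -0.04042343  0.50101642] [-2.94717152e-01  2.75395118e-01  1.22378154e+00  8.09668683e-05
  1.64263616e+00  1.27465450e+00]
```

View pics/w1.png

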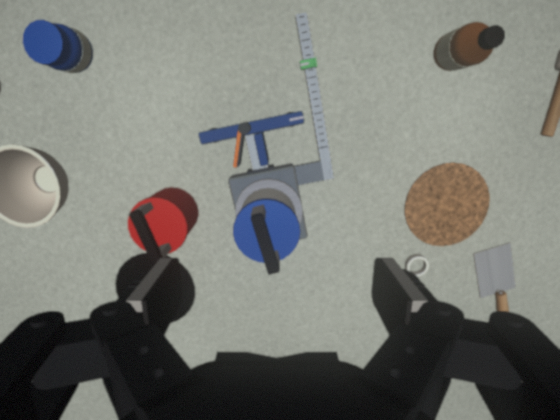

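The view confirms it: white canister with blue lid on the grey stand (267,232), grip bar from (259,209) to (274,271), red twin at (157,225), cork mat (447,204), crossbar (200,137)–(303,117) with its index line at (296,118), clip (308,64).

Run:
```python
from h import *
import pickle
P=pickle.load(open('w1.pkl','rb')); im=np.load('w1.npy')
hsv=cv2.cvtColor(im,cv2.COLOR_RGB2HSV)
# handle
m=np.zeros(im.shape[:2],np.uint8); m[200:280,245:285]=cv2.inRange(im,(0,0,0),(75,60,70))[200:280,245:285]
c=max(cv2.findContours(m,0,2)[0],key=cv2.contourArea); r=cv2.minAreaRect(c); b=cv2.boxPoints(r); print('handle px',r)
X=np.array([onz(P,p,.165) for p in b]); print(X, X.mean(0))
e=[np.linalg.norm(X[i]-X[(i+1)%4]) for i in range(2)]; print('sizes',e)
i=int(np.argmax(e)); d=X[(i+1)%4]-X[i]; print('handle yaw',np.arctan2(d[1],d[0]))
# lid ellipse
m=np.zeros(im.shape[:2],np.uint8); m[190:270,225:310]=cv2.inRange(hsv,(100,120,40),(130,255,255))[190:270,225:310]
c=max(cv2.findContours(m,0,2)[0],key=cv2.contourArea); h=cv2.convexHull(c); e=cv2.fitEllipse(h); print('lid',e,onz(P,e[0],.122), 'r~',np.linalg.norm(onz(P,(e[0][0]-e[1][0]/2,e[0][1]),.122)-onz(P,e[0],.122)))
# mat
m=cv2.inRange(hsv,(5,70,50),(20,255,255)); m[:, :395]=0;m[:,498:]=0;m[:150]=0;m[252:]=0
m=cv2.morphologyEx(m,cv2.MORPH_CLOSE,np.ones((7,7)))
c=max(cv2.findContours(m,0,2)[0],key=cv2.contourArea); W=np.array([onz(P,p[0],.004) for p in c])[:,:2].astype(np.float32)
print('mat circle',cv2.minEnclosingCircle(W), W.min(0),W.max(0))
# crossbar
m=np.zeros(im.shape[:2],np.uint8); m[100:150,190:312]=cv2.inRange(hsv,(100,100,20),(130,255,255))[100:150,190:312]
# stand platform skip; clip
g=cv2.inRange(hsv,(40,80,50),(85,255,255)); g[:45]=0;g[90:]=0;g[:,:290]=0;g[:,330:]=0
c=max(cv2.findContours(g,0,2)[0],key=cv2.contourArea); print('clip',cv2.minAreaRect(c),onz(P,cv2.minAreaRect(c)[0],.02))
# rail dir
print('rail',onz(P,(302,15),.012),onz(P,(326,178),.012))
save('crop1',cv2.resize(im[45:195,185:345],None,fx=5*.8*1.2,fy=4.8*.8,interpolation=cv2.INTER_CUBIC) if 0 else cv2.resize(im[45:165,190:340],None,fx=5,fy=5,interpolation=cv2.INTER_CUBIC))
```

```text
handle px ((264.8263854980469, 242.40480041503906), (60.599998474121094, 12.399998664855957), 73.73979187011719)
[[ 0.49430593 -0.0124949   0.165     ]
 [ 0.49824414 -0.02541522  0.165     ]
 [ 0.42917528 -0.04397827  0.165     ]
 [ 0.42477835 -0.03040293  0.165     ]] [ 0.46162593 -0.02807283  0.165     ]
sizes [np.float64(0.013507186681817026), np.float64(0.07151988975228483)]
handle yaw -2.879035458150569
lid ((266.237548828125, 230.16250610351562), (61.85342025756836, 65.15840148925781), 91.35403442382812) [ 0.4614245  -0.02811763  0.122     ] r~ 0.0382753106214118
mat circle ((0.46102628111839294, -0.31504708528518677), 0.06885726004838943) [ 0.39231008 -0.38345167] [ 0.5292221  -0.24640638]
clip ((308.23077392578125, 63.153846740722656), (7.844645023345947, 14.120362281799316), 78.69007110595703) [ 0.66852704 -0.08429877  0.02      ]
rail [ 0.73156195 -0.07514331  0.012     ] [ 0.50614224 -0.11635406  0.012     ]
```

View pics/crop1.png

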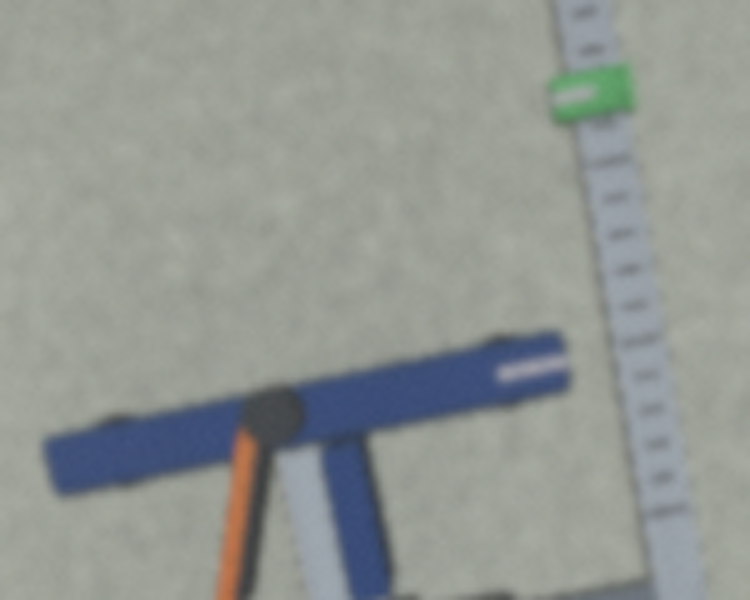

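Grip bar at (0.4616,-0.0281), 72x13.5 mm as specified, and in line with the lid centre. Mat radius measures 69 mm, also right. Now lifting and placing.

Run:
```python
from h import *
hx,hy,yaw=.4616,-.0281,.2626
o=down(yaw)
ctrl.move_pose([hx,hy,.235],o)
ctrl.servo_line([hx,hy,.162],max_speed=.08)
f0=np.array(ctrl.get_ft_force())
print('w',claw.grip(0.0,40),ctrl.get_gripper_width(),ctrl.get_grip_force())
ctrl.servo_line([hx,hy,.17],max_speed=.03); ctrl.pause(.2)
print('f0',f0,'f',ctrl.get_ft_force(),'w',ctrl.get_gripper_width(),ctrl.get_grip_force())
ctrl.servo_line([hx,hy,.26],max_speed=.12); ctrl.pause(.2)
print('f',ctrl.get_ft_force(),'w',ctrl.get_gripper_width(),ctrl.get_clock())
im=cams.read_camera('scene'); save('s1',im)
q=ctrl.ik([.461,-.314,.2],o); print(q)
```

```text
w False 0.013764523889386185 40.39131581783295
f0 [-0.26950512  0.1096476   0.32569181] f [-0.20266846 -0.41206833 -6.01018272] w 0.013373693011703477 39.47087824344635
f [ 0.13789371  0.90265495 -5.46103427] w 0.013253516687671066 6.8417
[-8.07994362e-01  4.29398894e-01  1.47512149e+00 -4.44089210e-16
  1.23707227e+00  5.00201965e-01]
```

View pics/s1.png

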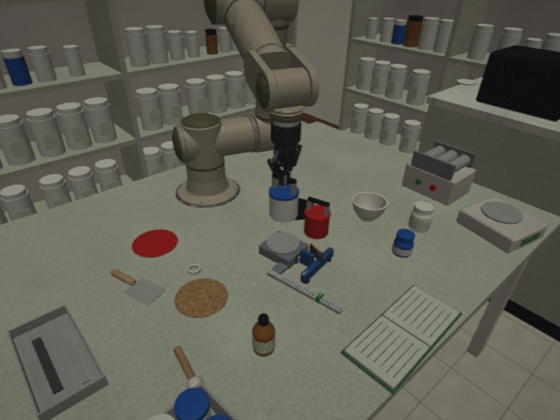

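Run:
```python
from h import *
import pickle
mx,my,yaw=.461,-.314,.2626
ctrl.servo_line([mx,my,.26],max_speed=.2)
ctrl.servo_line([mx,my,.131],max_speed=.1); ctrl.pause(.25)
f0=ctrl.get_ft_force()[2]; z=.131
while z>.118:
    z-=.001; ctrl.servo_line([mx,my,z],max_speed=.02); f=ctrl.get_ft_force()[2]
    if f-f0>2.0: break
print('contact z',z,f0,f); ctrl.pause(.1); print(ctrl.get_ft_force(),ctrl.get_tcp_pos())
claw.grip(.03); claw.grip(.06)
ctrl.servo_line([mx,my,.24],max_speed=.12)
im=cams.read_camera('top'); np.save('t2',im)
im=cams.read_camera('scene'); np.save('s2',im); save('s2c',cv2.resize(im[220:340,140:300],None,fx=4,fy=4))
claw.grip(.085)
ctrl.move_pose([.535,-.03,.29],down(0.18))
P=pose('wrist'); im=cams.read_camera('wrist'); np.save('w2',im); pickle.dump(P,open('w2.pkl','wb')); save('w2',im)
print(ctrl.get_clock(),P[2])
```

```text
contact z 0.123 -5.97695209465084 6.31102178593868
[-1.24210127  4.40072203  5.063872  ] [ 0.46130876 -0.3140828   0.12398738]
15.7667 [ 0.60257587 -0.01990022  0.41077049]
```

View pics/w2.png

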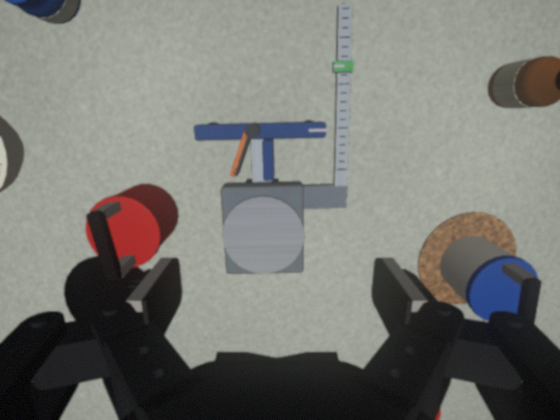

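View pics/s2c.png

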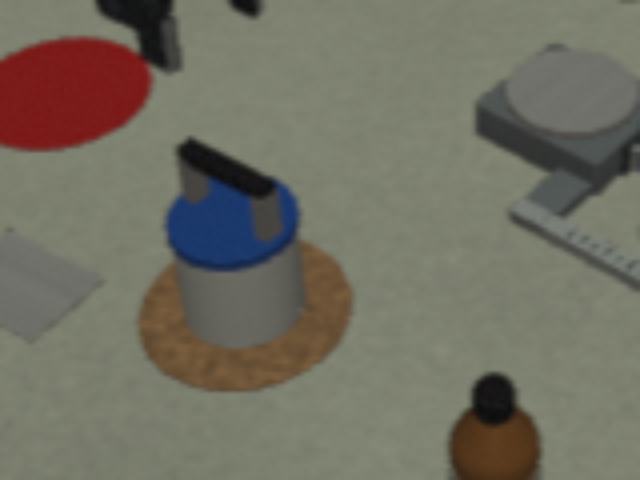

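The canister stands upright on the cork at s2c (240,265). In w2 the leg is clear: crossbar (195,131)–(326,130), index line (317,130), lever (240,155), clip line (338,66), rail (345,5)–(342,185).

Run:
```python
from h import *
import pickle
P=pickle.load(open('w2.pkl','rb')); im=np.load('w2.npy'); hsv=cv2.cvtColor(im,cv2.COLOR_RGB2HSV)
def reg(m,r): o=np.zeros_like(m); o[r[1]:r[3],r[0]:r[2]]=m[r[1]:r[3],r[0]:r[2]]; return o
def rect(m,z,n):
    c=max(cv2.findContours(m,0,1)[0],key=cv2.contourArea)[:,0]
    W=np.array([onz(P,p,z)[:2] for p in c]).astype(np.float32)
    (cx,cy),(w,h),a=cv2.minAreaRect(W*1000); print(n,cx,cy,w,h,a); return W
blue=cv2.inRange(hsv,(105,110,30),(125,255,255))
b=reg(blue,(185,115,335,140)); 
white=reg(cv2.inRange(hsv,(100,0,120),(180,80,255)),(305,124,330,137))
W=rect(cv2.morphologyEx(b|white,cv2.MORPH_OPEN,np.ones((9,9))),.036,'crossbar')
# crossbar edges: least-square column centers
cols=range(200,324,4); pts=[]
mm=cv2.morphologyEx(b|white,cv2.MORPH_CLOSE,np.ones((3,3)))
for u in cols:
    v=np.where(mm[:,u])[0]; 
    if len(v): pts.append(onz(P,(u,np.median(v)),.036)[:2])
pts=np.array(pts); vx,vy,x0,y0=cv2.fitLine(pts.astype(np.float32),cv2.DIST_HUBER,0,.01,.01).ravel(); print('cb yaw',np.arctan(-vx/vy))
# rail
pp=[]
rl=cv2.inRange(hsv,(100,15,90),(130,110,255))
for v in list(range(10,58,3))+list(range(80,180,3)):
    u=np.where(rl[v,330:360])[0]+330
    if len(u)>3: pp.append(np.r_[onz(P,((u[0]+u[-1])/2,v),.012)[:2],u[0],u[-1]])
pp=np.array(pp); vx,vy,x0,y0=cv2.fitLine(pp[:,:2].astype(np.float32),cv2.DIST_HUBER,0,.01,.01).ravel(); print('rail yaw',np.arctan(vy/vx),x0,y0,len(pp),np.median(pp[:,3]-pp[:,2]))
for n,r,z in (('clip',(325,55,360,78),.02),):
    rect(reg(cv2.inRange(hsv,(40,80,40),(85,255,255)),r),z,n)
rect(reg(cv2.inRange(hsv,(0,120,60),(15,255,255)),(225,120,255,180)),.057,'lever')
print('platform', onz(P,(263.5,234.5),.042), 'circle lr',onz(P,(222.5,234),.042),onz(P,(304,234),.042))
save('c2',cv2.resize(im[45:195,185:365],None,fx=4.4,fy=4,interpolation=cv2.INTER_CUBIC))
# canister lid from top
T=pose('top'); t=np.load('t2.npy'); h=cv2.cvtColor(t,cv2.COLOR_RGB2HSV); m=reg(cv2.inRange(h,(105,110,30),(125,255,255)),(330,170,400,240))
c=max(cv2.findContours(m,0,2)[0],key=cv2.contourArea); print('lid',onz(T,cv2.fitEllipse(cv2.convexHull(c))[0],.084))
```

```text
crossbar 587.3865356445312 -30.838773727416992 14.345843315124512 50.86284255981445 10.308082580566406
cb yaw 0.20034595
rail yaw 0.20031291 0.60670704 -0.09891592 50 10.0
clip 668.8469848632812 -84.05978393554688 10.60850715637207 20.63264274597168 10.773748397827148
lever 554.0574340820312 13.157438278198242 4.009936332702637 46.5144157409668 80.88075256347656
platform [ 0.46280238 -0.02941116  0.042     ] circle lr [0.45456035 0.01948443 0.042     ] [ 0.472138   -0.07743338  0.042     ]Traceback (most recent call last):
  File "<stdin>", line 34, in <module>
ValueError: max() iterable argument is empty
```

View pics/c2.png

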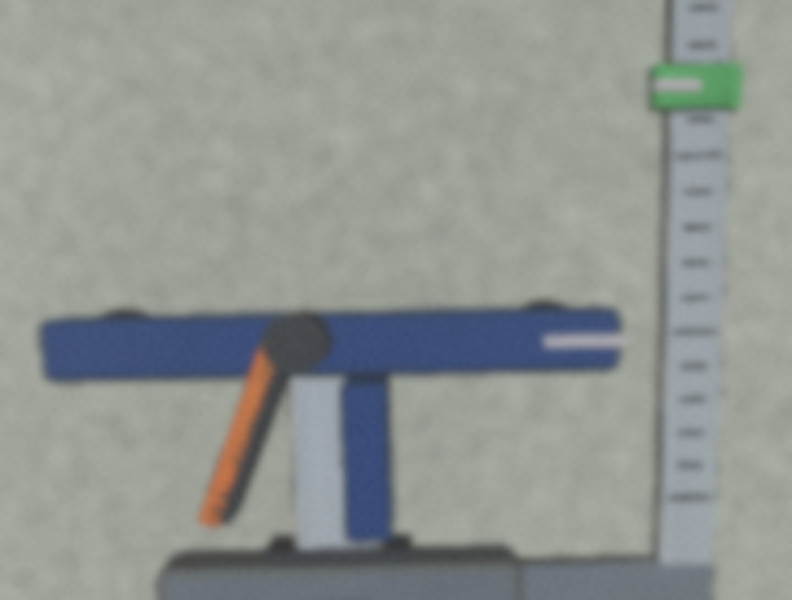

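Run:
```python
from h import *
import pickle
P=pickle.load(open('w2.pkl','rb')); a=.2003; ex=np.array([np.cos(a),np.sin(a)]); ey=np.array([-ex[1],ex[0]])
f=lambda u,v,z:(lambda X:(X[:2].round(4),(X[:2]@ex).round(4),(X[:2]@ey).round(4)))(onz(P,(185+u/4.4,45+v/4),z))
for n,u,v,z in [('L',42,350,.036),('R',621,340,.036),('faceL',60,380,.036),('faceR',600,370,.036),('idx',622,340,.036),('mark',655,85,.02),('cheek out',391,460,.056),('levertip',202,522,.057),('rail mid',690,330,.012)]: print(n,*f(u,v,z))
pl=onz(P,(263.5,234.5),.042)[:2]; print('platform',pl@ex,pl@ey)
print(ctrl.tip_reach,ctrl.get_clock())
```

```text
L [0.5676 0.0678] 0.5697 -0.0465
R [ 0.5966 -0.078 ] 0.5692 -0.1951
faceL [0.5601 0.0622] 0.5612 -0.0505
faceR [ 0.5875 -0.0744] 0.5609 -0.1898
idx [ 0.5966 -0.0782] 0.5692 -0.1954
mark [ 0.6667 -0.074 ] 0.6386 -0.2051
cheek out [ 0.5554 -0.0257] 0.5392 -0.1357
levertip [0.5303 0.0179] 0.5233 -0.088
rail mid [ 0.6025 -0.0996] 0.5707 -0.2175
platform 0.4476977975296707 -0.12090384929253516
0.022 15.7667
```

All points agree: leg axis y from crossbar, platform and cheek matches within 1 mm, and the extension is 69 mm, inside 50–85. Now lowering astride and pushing to just short of the mark.

```bash
cat >> h.py <<'E'
a=.2003; ex=np.array([np.cos(a),np.sin(a)]); ey=np.array([-ex[1],ex[0]]); Y0=-.1208
def S(sx,sy,z): p=sx*ex+sy*ey; return [p[0],p[1],z]
def fs(): f=np.array(ctrl.get_ft_force()); return np.round([f[:2]@ex,f[:2]@ey,f[2]],1)
def tp(): t=np.array(ctrl.get_tcp_pos()); return np.round([t[:2]@ex,t[:2]@ey,t[2]],4)
E
python3 - <<'E'
from h import *
import pickle
print(claw.grip(.085),ctrl.get_gripper_width())
ctrl.move_pose(S(.5385,Y0,.11),down(a))
ctrl.servo_line(S(.5385,Y0,.031),max_speed=.06); ctrl.pause(.1); print(fs(),tp())
ctrl.servo_line(S(.60,Y0,.031),max_speed=.05); ctrl.pause(.1); print(fs(),tp())
ctrl.servo_line(S(.616,Y0,.031),max_speed=.03); ctrl.pause(.2); print(fs(),tp())
P=pose('wrist'); im=cams.read_camera('wrist'); np.save('w3',im); pickle.dump(P,open('w3.pkl','wb')); save('w3',im)
print(ctrl.get_clock(),proj(P,S(.6386,Y0-.0843,.02)),proj(P,S(.636,Y0-.075,.036)))
E
```

```text
False 0.08523992008255739
[ 0.7  0.5 -0.7] [ 0.5386 -0.1208  0.0313]
[-4.6 -0.2  2.1] [ 0.5998 -0.1208  0.0309]
[-4.2  0.2  2.3] [ 0.6159 -0.1208  0.031 ]
20.725 [466.74879194 225.12711489] [465.28636501 244.82674759]
```

View pics/w3.png

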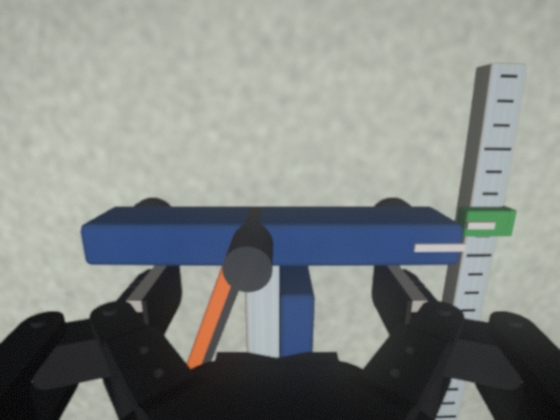

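The push is holding at about 4.4 N. Index line end at (463,248), gauge line tip at (467,226). Measuring both by thresholded centroids, then a trim before closing.

```bash
cat >> h.py <<'E'
def gap(name):
    P=pose('wrist'); im=cams.read_camera('wrist'); save(name,im)
    h=cv2.cvtColor(im,cv2.COLOR_RGB2HSV); u0=None
    # index: white line left of the crossbar's end, on blue ; mark: white line on green
    def line(mk):
        mk=cv2.dilate(cv2.erode(mk,np.ones((1,3))),np.ones((1,3)))
        cs=[c for c in cv2.findContours(mk,0,1)[0]]; return cs
    wh=cv2.inRange(h,(0,0,120),(180,80,255))
    out=[]
    for colour,z,win in ((cv2.inRange(h,(105,110,30),(125,255,255)),.036,(395,190,480,300)),(cv2.inRange(h,(40,80,30),(85,255,255)),.02,(455,180,530,265))):
        b=np.zeros_like(wh); x0,y0,x1,y1=win; b[y0:y1,x0:x1]=colour[y0:y1,x0:x1]
        hull=np.zeros_like(wh); c=np.vstack(cv2.findContours(cv2.morphologyEx(b,cv2.MORPH_OPEN,np.ones((3,3))),0,1)[0]); cv2.fillConvexPoly(hull,cv2.convexHull(c),255)
        g=cv2.cvtColor(im,cv2.COLOR_RGB2GRAY).astype(float); m=wh&hull
        m=cv2.morphologyEx(m,cv2.MORPH_OPEN,np.ones((3,9))); n,l,st,ce=cv2.connectedComponentsWithStats(m)
        i=1+int(np.argmax(st[1:,4])); out.append((ce[i],st[i],onz(P,ce[i],z)[:2]))
    for o in out: print(o[0].round(1),o[1],'sx',round(o[2]@ex,5),'sy',round(o[2]@ey-Y0,4))
    return out[1][2]@ex-out[0][2]@ex
E
python3 - <<'E'
from h import *
print('gap mm',gap('w3b')*1e3,tp(),fs())
E
```

```text
[436.3 247.5] [413 243  47  10 458] sx 0.63495 sy -0.0635
[481.1 225. ] [467 221  29   9 254] sx 0.6386 sy -0.0908
gap mm 3.652099165837863 [ 0.6159 -0.1208  0.031 ] [-5.3  0.3  2. ]
```

Run:
```python
from h import *
t=tp(); g=gap('w4'); sx=.616+g
ctrl.servo_line(S(sx,Y0,.031),max_speed=.02); ctrl.pause(.3)
g=gap('w5'); print('gap',g*1e3,tp(),fs())
if abs(g)>.0004 and abs(g)<.003: sx+=g; ctrl.servo_line(S(sx,Y0,.031),max_speed=.02); ctrl.pause(.2)
for w in (.06,.045,.036,.032):
    claw.grip(w,30); print(w,ctrl.get_gripper_width(),ctrl.get_grip_force(),fs(),tp())
claw.grip(.0,30); ctrl.pause(.2)
print('closed',ctrl.get_gripper_width(),ctrl.get_grip_force(),fs(),tp())
print('gap',gap('w6')*1e3,ctrl.get_clock(),'sx',sx)
```

```text
[436.3 247.5] [413 243  47  10 458] sx 0.63497 sy -0.0635
[481. 225.] [467 221  29   9 255] sx 0.63863 sy -0.0908
[436.3 247.5] [413 243  47  10 458] sx 0.63868 sy -0.0635
[479.5 233. ] [466 229  28   9 248] sx 0.63861 sy -0.0908
gap -0.06840258659568388 [ 0.6196 -0.1208  0.031 ] [-4.2 -0.3  2.8]
0.06 0.05995150289194331 3.00591574748978 [-4.3  0.9  2.9] [ 0.6196 -0.1207  0.031 ]
0.045 0.045074885752097 2.9155593272298574 [-4.1  2.3  3.6] [ 0.6196 -0.1203  0.031 ]
0.036 0.035819894571290596 2.816234300016731 [-4.1  2.8  3. ] [ 0.6196 -0.1203  0.031 ]
0.032 0.0322375886248538 4.751794449985027 [-5.   4.5  4. ] [ 0.6197 -0.1199  0.0311]
closed 0.02919398902314749 32.704629600048065 [-5.4  8.3  6.6] [ 0.6197 -0.119   0.0313]
[440.7 247.4] [418 243  46  10 450] sx 0.63883 sy -0.0636
[483.1 233.5] [469 229  29  10 279] sx 0.63856 sy -0.0907
gap -0.2790394267632168 23.1333 sx 0.6196563944215344
```

View pics/w6.png

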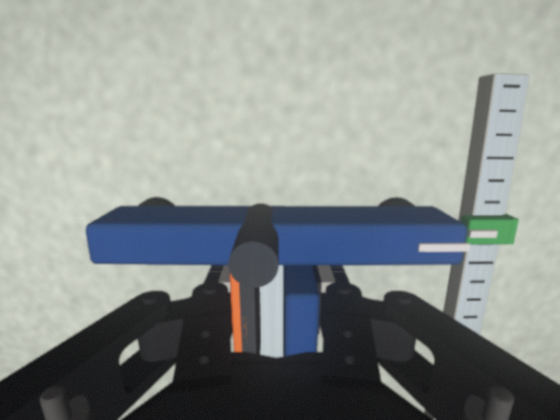

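The lever now lies parallel against the cheek, width 29.2 mm, and the index sits 0.3 mm past the mark. I'll relax the side load, squeeze firmly, recheck, and check the canister in the scene view.

Run:
```python
from h import *
ctrl.servo_line(S(.6196564-.00025,-.119,.031),max_speed=.01); claw.grip(0.,60); ctrl.pause(.4)
print(ctrl.get_gripper_width(),ctrl.get_grip_force(),fs(),tp()); print('gap mm',gap('w7')*1e3)
P=pose('scene'); im=cams.read_camera('scene'); h=cv2.cvtColor(im,cv2.COLOR_RGB2HSV)
def ell(m,r):
    o=np.zeros_like(m); o[r[1]:r[3],r[0]:r[2]]=m[r[1]:r[3],r[0]:r[2]]
    return cv2.convexHull(max(cv2.findContours(o,0,1)[0],key=cv2.contourArea))[:,0]
for n,m,r,z in (('lid',cv2.inRange(h,(105,100,30),(125,255,255)),(175,255,225,292),.084),('mat',cv2.morphologyEx(cv2.inRange(h,(5,60,50),(20,255,255)),3,np.ones((3,3))),(165,270,235,325),.004)):
    W=np.array([onz(P,p,z)[:2] for p in ell(m,r)],np.float32); print(n,cv2.minEnclosingCircle(W))
print(ctrl.get_clock())
save('s3c',cv2.resize(im[180:345,140:360],None,fx=3.6,fy=3.6))
```

```text
0.028404011460995218 59.80863332748413 [-3.9 -0.2  4.7] [ 0.6196 -0.1192  0.0314]
[440.4 246.6] [417 242  47  10 445] sx 0.63891 sy -0.0637
[482.4 233. ] [469 229  28   9 250] sx 0.63852 sy -0.0907
gap mm -0.3927129549430308
lid ((0.4617481231689453, -0.3175879120826721), 0.0443587526679039)
mat ((0.4618903398513794, -0.3146032691001892), 0.07027409970760345)
24.1833
```

View pics/s3c.png

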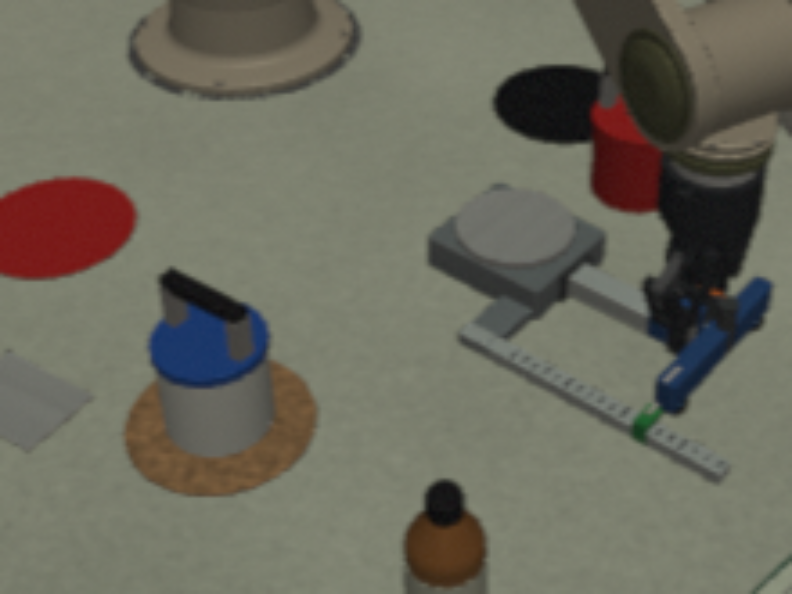

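s3c shows the canister upright and centred on the cork within about 3 mm (lid at (210,345)), the leg end at the green clip (650,420), and everything else in place. One 0.4 mm trim, then hand in.

Run:
```python
from h import *
ctrl.servo_line(S(.6196564-.00065,-.119,.031),max_speed=.01); ctrl.pause(.3)
g=gap('w8')*1e3; print('gap mm',g,ctrl.get_gripper_width(),ctrl.get_grip_force(),fs(),ctrl.get_clock())
if abs(g)<.8: print(ctrl.hand_in())
```

```text
[440.3 246.6] [417 242  47  10 446] sx 0.63849 sy -0.0636
[482.8 232. ] [469 228  29   9 253] sx 0.63857 sy -0.0908
gap mm 0.07657777679914712 0.028379191492180433 59.817665219306946 [-4.2  0.4  6.6] 24.7833
the job is handed in; nothing more can be done
None
```

I handed the job in at 24.8 s. The canister stands upright within about 3 mm of the cork mat's centre, the leg is held within 0.1 mm of the gauge mark by the wrist camera, and lever and cheek are squeezed at 60 N.

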